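Load the three-holed block onto the toy flatbed truck

ROBOT

A 7-joint arm with a two-finger parallel gripper is mounted at the origin on the work surface. World frame = base frame: x ahead of the robot, y to its left, z up, the work surface at z = 0. Lengths are in m, angles in rad, forces in N, time in s.
With the tool pointing down it reaches from about 0.425 to 0.925 m from the base axis. Payload 6.8 kg.
Tool frame: the origin (TCP) lies on the centre line of the jaws, within the pads' length; the fingertips stand 25 mm ahead of it and the grasp point (between the pads) lies 6 mm ahead of it; z points along the fingers, y is the line along which they close (so a half turn about z gives the same grasp; the last joint's range is limited). The gripper opens to 85 mm and grips with 20 to 120 N. Pads are 22 mm wide; open, the fingers measure 114 mm over their backs; the gripper's body (76 mm by 85 mm) begins 54 mm behind the grasp point. The pads swing forward as they close: fully open they stand 13 mm farther back than shut.
Start: joints at [1.067, 0.477, 0.022, 1.555, -0.011, 1.109, -0.083], TCP at [0.26, -0.623, 0.256] pointing down, gripper open.
Joint ranges: [-2.96, 2.96], [-0.34, 2.1], [-1.41, 1.46], [0.24, 2.44], [-1.37, 4.51], [0.17, 1.92], [-2.96, 2.96]. Speed limits (rad/s): [2.39, 2.39, 3.14, 3.14, 3.14, 3.14, 3.14].

INTERFACE

Orientations are given as a rotation vector (axis times angle).
In Python, from bench import telemetry, grab_frame, job gives the robot as it stands.
- The arm moves only by the tool apply_moves, never from a script. Its argument "rows" is a list of rows, each a list of 2 entries, a list of its own where there are three numbers: the shift along the tool's x, y, z each as a share of 250 mm, from -1 to 1, then the turn, a rotation vector about the tool's x, y, z each as a share of pi rad, from -1 to 1. A call has 1 to 10 rows; each row is the pose to reach, as a shift and turn from the pose commanded when the call began, along the tool's axes at that moment, turning the shorter way round; what a row does not reach only later rows make up. A row lasts 1/8 s, in which the tool goes at most 62.5 mm and 10.7 degrees, less where a joint would pass 70% of its speed; a pose out of reach is approached as far as the arm can. A call with a number of a shift or a turn outside -1 to 1 is refused whole. A call with a gripper value outside its range is refused whole. "jaw" is the gripper's target within -1 to 1 (fully open at 1, half-way at 0, shut at -1), set as the call begins (left out, the last holds). The fingers move at their own pace and stop on an object; "newtons" is the grip in N (left out, the last holds). Time passes only in rows, so rows that repeat a pose let the fingers close. It gives the time, the measured TCP pose, the force, the opening and the grip force at its end, in the units of the state.
- telemetry.get_obs(): the state, without advancing time (a new reading comes with each control period).
- grab_frame(name): name is "scene" or "top" or "wrist"; returns a dict with "frame" (420x560x3 uint8, red, green, blue), "vertical_fov" (degrees; the focal length in pixels is half the picture's height over the tangent of half this angle, whatever the lens; pixels are square), "cx", "cy" (the principal point, pixels), "origin" and "attitude" of the camera in the world. Camera axes: x right, y up, looking along -z (the intrinsics and any distortion apply to the point x, -y, -z); pixel columns grow to the right and rows downward; lengths in m; the calibration is good to about 2 mm. The wrist camera is an equidistant fisheye: a pixel r from the principal point sees the ray r / f radians off the axis. A picture is of the moment at which its call begins. There is no depth.
- job.hand_in(): hands the job in; it is judged then, once.
The state is a dict: "clock": time; "joints": joint angles; "qvel": joint speeds; "tau": joint torques, N m; "tcp_pos": TCP position; "orientation": TCP orientation; "contact_force": force on the tool from outside, world axes, zero at the start; "moment": the same for the moment, N m; "grip_width": finger opening in m; "gripper_force": force on a finger pad.
Only numpy, scipy, OpenCV 4.12 (cv2) and the standard library are available. Lean on these libraries where they do the work, as an engineer would, in place of code of your own. Each camera call takes 0.05 s, during which the arm holds its last target. There are 200 camera calls.

TASK

Take the walnut block with three holes out of its rack pocket and load it on the wooden flatbed truck: turn it so that its three holes match the three studs, slide it right down until it sits flat on the bed, and let go. The rack leaves only one pair of its sides free and the truck only the other pair, so put it down on the way and take it again by the other sides. Leave the other blocks and toys where they are.

Things in the scene. Friction and masses are not known exactly. Their poses are not given: they have to be found in the camera images.
- block_center (a point): centre of the walnut block with three holes, the one to load: 60 x 60 mm, 44 mm high, about 0.1 kg; the point is 22 mm above its underside; x and y square to its sides, z up. It starts in either pocket of the rack, its x axis along the rack's x (within 2 degrees): only its +x and -x sides can be gripped there, on the truck only its +y and -y sides.
- corner_hole (a point): lower end of the block's hole at (-15,-15) mm from its axis, in the plane of the underside. The three holes, 14 mm wide, go right through from top to bottom, at (x,y) = (-15,-15), (15,-15) and (-15,15) mm: an L, so only one of the four quarter turns fits the studs
- rack: fixed plywood rack, 80 mm in x, 168 mm in y; origin on the table under its middle. Two pockets at y = +39 and -39 mm, 66 x 66 mm inside, floor 6 mm above the table. Unbroken 12 mm walls on their y sides, 50 mm high, level with the blocks' tops; the +x and -x ends have corner posts 7 mm thick with a 44 mm wide notch between them, down to the table
- bed_center (a point): middle of the bed of the fixed wooden flatbed truck, on its upper face, 30 mm above the table; x to the cab, y to the truck's left, z up. Bed 50 mm wide (y), sides open; tailboard at x = -34 to -46 mm, cab from x = 34 to 79 mm, both 58 to 60 mm above the bed. Block home: axes agree with these, centre 22 mm above this point
- corner_stud (a point): foot of the truck's stud at (-15,-15) mm from the bed's middle, on the bed's upper face. The three upright studs, 10 mm thick and 22 mm high, the top 6 mm tapering to 4 mm, stand at (x,y) = (-15,-15), (15,-15) and (-15,15) mm in the bed's axes. In front of the cab a low bonnet reaches to x = 107 mm
- free_spot (a point): a point on the table 0.52 m straight ahead of the robot, never occupied: at least 80 mm around it is bare, for putting the block down to change the grip
- twohole_center (a point): a walnut block of the same outer size with only two holes (on one diagonal); stands in the other pocket of the rack; centre of the block, 22 mm above its underside. Not wanted
- onehole_center (a point): a walnut block of the same outer size with one hole in the middle, standing on the table far from the robot; centre of the block, 22 mm above its underside. Not wanted
- brick_center (a point): magenta plastic interlocking brick, 32 x 64 x 24 mm; its centre. Bystander
- cube_center (a point): clear green acrylic cube, 40 mm, between the robot and the free middle of the top; its centre. Bystander
- ring_a_center (a point): smooth walnut ring lying flat, 64 mm outside, 38 mm inside, 16 mm high; its centre. Bystander
- ring_b_center (a point): a second walnut ring, same size; its centre. Bystander
- cone_center (a point): silver aluminium toy cone, 50 mm wide, 70 mm high, upright beyond the free middle of the top; point on its axis half-way up. Bystander
Not all that is in view belongs to the job. What is shaped like the part that bears block_center but orange or pink is not meant.

How it is judged:
By the outcome, as a careful person would: the job done as asked, in the order asked, and still so for the second after the job is handed in, with the robot touching nothing.
It also fails if it takes over 61 s, if anything falls off the work surface, if the arm or the gripper's body presses on something with over 40 N, if the wrist force passes 120 N, or if a joint passes its speed limit or range.

## Working session

There is one attempt and no reset: what is moved stays moved. The work goes in short steps, Python scripts to look and compute and a tool call to move; the robot and the scene stay as the last step left them, time stands still between calls to the robot, and variables do not carry over. Pictures are saved under pics/ and viewed, at most 10 in all, crops included, and the job is handed in when it is done.

Besides the shell and the picture viewer there is one more tool, called after ">>>" by a JSON object that holds its "api" and its "payload", one argument or row to a line. apply_moves: Moves the arm, as the interface text tells. Its arguments: {"type":"object","properties":{"rows":{"type":"array"},"jaw":{"type":"number"},"newtons":{"type":"number"}},"required":["rows"]}

```bash
mkdir -p pics; ls; cat > h.py <<'E'
import numpy as np, cv2, pickle
from scipy.spatial.transform import Rotation as R
from bench import telemetry, grab_frame, job
def snap(name, fn):
    d=grab_frame(name); pickle.dump(d,open(f'{fn}.pkl','wb'))
    cv2.imwrite(f'pics/{fn}.png',cv2.cvtColor(np.asarray(d['frame']),cv2.COLOR_RGB2BGR)); return d
def load(fn): return pickle.load(open(f'{fn}.pkl','rb'))
def att(d):
    a=np.asarray(d['attitude'],float)
    return a if a.shape==(3,3) else R.from_rotvec(a).as_matrix()
def foc(d): return 210/np.tan(np.radians(d['vertical_fov'])/2)
def ray(d,u,v,fish=False):
    f=foc(d); x=(u-d['cx'])/f; y=(v-d['cy'])/f
    if fish:
        r=np.hypot(x,y); s=np.sin(r)/max(r,1e-9); c=np.array([x*s,-y*s,-np.cos(r)])
    else: c=np.array([x,-y,-1.])
    return att(d)@c
def onz(d,u,v,z,fish=False):
    r=ray(d,u,v,fish); o=np.asarray(d['origin']); return o+r*(z-o[2])/r[2]
def proj(d,p,fish=False):
    c=att(d).T@(np.asarray(p)-d['origin']); x,y,z=c[0],-c[1],-c[2]; f=foc(d)
    if fish:
        t=np.arctan2(np.hypot(x,y),z); k=t/max(np.hypot(x,y),1e-9)
        return np.array([d['cx']+f*x*k,d['cy']+f*y*k])
    return np.array([d['cx']+f*x/z,d['cy']+f*y/z])
E
python3 - <<'E'
from h import *
for n in ['scene','top','wrist']:
    d=snap(n,n+'0'); print(n,{k:v for k,v in d.items() if k!='frame'})
print(telemetry.get_obs())
a=cv2.imread('pics/top0.png');b=cv2.imread('pics/scene0.png')
E
```

```text
pics
scene {'vertical_fov': 49.27608717610905, 'cx': 282.7088936694052, 'cy': 200.8734452335773, 'origin': array([1.35408431, 0.31282585, 0.59719382]), 'attitude': array([0.64133199, 0.98724586, 1.78207684])}
top {'vertical_fov': 50.65249824276588, 'cx': 279.1937599137992, 'cy': 213.15496218211806, 'origin': array([0.45066143, 0.00826472, 1.01254623]), 'attitude': array([ 0.07977018, -0.12377179, -1.58800522])}
wrist {'vertical_fov': 65.70646984690485, 'cx': 280.3899287227987, 'cy': 208.52286010059092, 'origin': array([ 0.32195283, -0.59721159,  0.37277748]), 'attitude': array([-0.23528459,  0.15943418, -1.16975773])}
{'clock': 0.15, 'joints': array([ 1.0669004 ,  0.47764162,  0.02234516,  1.55618768, -0.01151708,
        1.10929269, -0.08309379]), 'qvel': array([ 4.56895027e-04, -1.52189592e-03,  5.46937864e-04, -1.26045828e-03,
        2.54511367e-05,  5.37827814e-05,  4.10260397e-04]), 'tau': array([ 2.98792649e-03, -5.96925294e+01,  1.60978016e+00, -2.81487250e+01,
        1.24846780e-02,  6.55853059e-03, -3.38789357e-05]), 'tcp_pos': array([ 0.26008814, -0.62244013,  0.25554343]), 'orientation': array([-3.07894041e+00, -6.17425967e-01,  5.58939553e-04]), 'contact_force': array([-0.50676914,  0.35829156, -0.8599844 ]), 'moment': array([-0.00577125,  0.01483368, -0.01387821]), 'gripper_force': 0.0, 'grip_width': 0.08527942041775481}
```

View pics/top0.png

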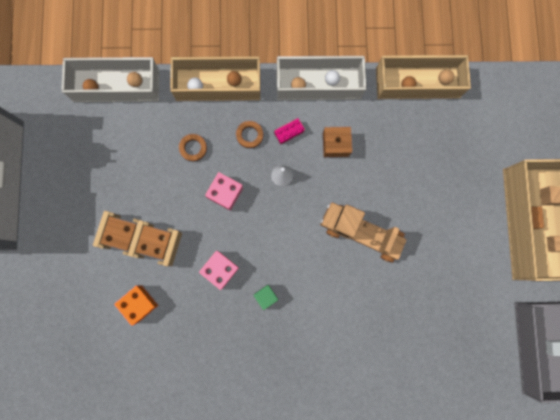

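View pics/scene0.png

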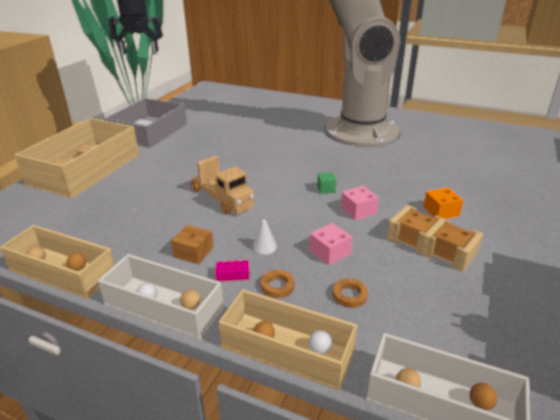

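The top view shows the rack at about (137,238), with walnut blocks at (119,232) and (154,242). The truck is at (363,232) with its cab towards (345,220), and the one-hole block is at (337,141). Look-alikes are pink blocks at (224,191) and (218,270), and an orange one at (135,305). Next I'll crop the rack and truck.

```bash
python3 - <<'E'
from h import *
a=cv2.imread('pics/top0.png')
c1=cv2.resize(a[200:275,85:190],None,fx=5,fy=5,interpolation=cv2.INTER_CUBIC)
c2=cv2.resize(a[195:270,315:415],None,fx=5,fy=5,interpolation=cv2.INTER_CUBIC)
h=375
o=np.zeros((600,800,3),np.uint8)
o[:300,:420]=cv2.resize(c1,(420,300)); o[300:,:400]=cv2.resize(c2,(400,300))
b=cv2.imread('pics/scene0.png')
o[:300,430:790]=cv2.resize(b[195:275,380:490],(360,300),interpolation=cv2.INTER_CUBIC)
o[300:,430:790]=cv2.resize(b[145:225,180:276],(360,300),interpolation=cv2.INTER_CUBIC)
cv2.imwrite('pics/crop1.png',o)
d=load('top0')
for n,u,v,z in [('rack',137,238,.05),('p1',119,232,.05),('p2',154,242,.05),('truck',370,235,.03),('free',0,0,0)]:
    print(n,onz(d,u,v,z))
print('free px',proj(d,[.52,0,0]))
E
```

```text
rack [0.52708052 0.28749558 0.05      ]
p1 [0.54078645 0.32622656 0.05      ]
p2 [0.51774227 0.25101625 0.05      ]
truck [ 0.5253151  -0.22224657  0.03      ]
free [1.11254179 0.64099355 0.        ]
free px [270.36749962 240.2569746 ]
```

View pics/crop1.png

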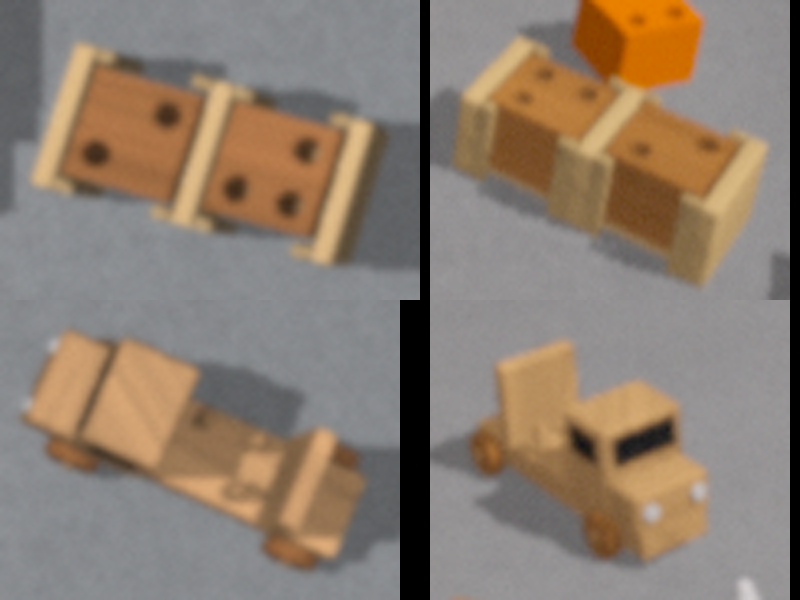

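The wanted three-hole block is in the -y pocket, at top-view pixel (154,242). Its holes are at about (157,251) for the corner, (161,237) and (144,247), so block x is about world x at -17°. The truck yaw is about +60°. I'll look from near with the wrist camera, truck first and then rack.

```bash
cat >> h.py <<'E'
def Rd(psi):
    c,s=np.cos(psi),np.sin(psi); return np.array([[c,s,0],[s,-c,0],[0,0,-1.]])
def state():
    o=telemetry.get_obs(); M=R.from_rotvec(o['orientation']).as_matrix(); return o,np.array(o['tcp_pos']),M
def plan(p,psi_deg):
    o,t,M=state(); T=Rd(np.radians(psi_deg))
    s=M.T@(np.asarray(p)-t)/.25; w=R.from_matrix(M.T@T).as_rotvec()/np.pi
    print('shift',s.round(4),'turn',w.round(4),'rows>=',np.ceil(np.linalg.norm(s)*4),np.ceil(np.linalg.norm(w)*180/10.7))
def where():
    o,t,M=state(); print('t',round(o['clock'],2),'tcp',t.round(4),'psi',np.degrees(np.arctan2(M[1,0],M[0,0])).round(2),'tilt',np.degrees(np.arccos(-M[2,2])).round(2),'q',o['joints'].round(2),'F',np.round(o['contact_force'],1),'w',round(o['grip_width'],4),'g',round(float(o['gripper_force']),1))
E
python3 - <<'E'
from h import *
where(); o,t,M=state(); d=load('wrist0')
print('cam in tool',M.T@(d['origin']-t)); print(M.T@att(d))
plan([.47,-.27,.256],60)
E
```

```text
t 0.15 tcp [ 0.2601 -0.6224  0.2555] psi 22.68 tilt 0.08 q [ 1.07  0.48  0.02  1.56 -0.01  1.11 -0.08] F [-0.5  0.4 -0.9] w 0.0853 g 0.0
cam in tool [ 0.06679892  0.00041054 -0.11724025]
[[-2.42869223e-03  9.64280557e-01  2.64871873e-01]
 [ 9.99996951e-01  2.22343026e-03  1.07476213e-03]
 [ 4.47448086e-04  2.64873676e-01 -9.64283016e-01]]
shift [ 1.3183e+00 -9.7700e-01 -6.0000e-04] turn [-4.000e-04 -1.000e-04 -2.073e-01] rows>= 7.0 4.0
```

>>> {"api": "apply_moves", "payload": {
  "rows": [
    [[0.65,-0.5,0],[0,0,-0.1]],
    [[0.9,-0.7,0],[0,0,-0.2]],
    [[0.95,-0.95,0],[0,0,-0.207]],
    [[0.98,-0.98,0],[0,0,-0.207]],
    [[1,-0.98,0],[0,0,-0.207]],
    [[1,-0.98,0],[0,0,-0.207]]
  ],
  "jaw": 1,
  "newtons": 40
}}

```text
clock: 0.9
tcp_pos: [0.3973, -0.2972, 0.2563]
orientation: [-2.719, -1.573, -0.0]
contact_force: [0.3, -0.6, 0.1]
grip_width: 0.0854
gripper_force: 0.0
```

```bash
python3 - <<'E'
from h import *
where(); plan([.52,-.225,.256],60)
E
```

```text
t 0.9 tcp [ 0.3973 -0.2972  0.2563] psi 60.11 tilt 0.03 q [ 0.75  0.2  -0.27  1.96  0.06  0.99 -0.07] F [ 0.3 -0.6  0.1] w 0.0854 g 0.0
shift [0.4949 0.2817 0.0015] turn [-0.     -0.0001  0.0006] rows>= 3.0 1.0
```

>>> {"api": "apply_moves", "payload": {
  "rows": [
    [[0.25,0.14,0],[0,0,0]],
    [[0.4,0.24,0],[0,0,0]],
    [[0.5,0.28,0],[0,0,0]],
    [[0.5,0.28,0],[0,0,0]],
    [[0.5,0.28,0],[0,0,0]]
  ]
}}

```text
clock: 1.52
tcp_pos: [0.5187, -0.2281, 0.2559]
orientation: [-2.722, -1.568, 0.002]
contact_force: [-0.2, -0.2, -0.1]
grip_width: 0.0858
gripper_force: 0.0
```

```bash
python3 - <<'E'
from h import *
where(); snap('wrist','w_truck'); plan([.55,0.,.256],75)
E
```

```text
t 1.52 tcp [ 0.5187 -0.2281  0.2559] psi 59.88 tilt 0.08 q [ 0.56  0.32 -0.32  1.8   0.12  1.04 -0.33] F [-0.2 -0.2 -0.1] w 0.0858 g 0.0
shift [ 8.533e-01 -3.503e-01 -3.000e-04] turn [-0.0003  0.0003 -0.0843] rows>= 4.0 2.0
```

View pics/w_truck.png

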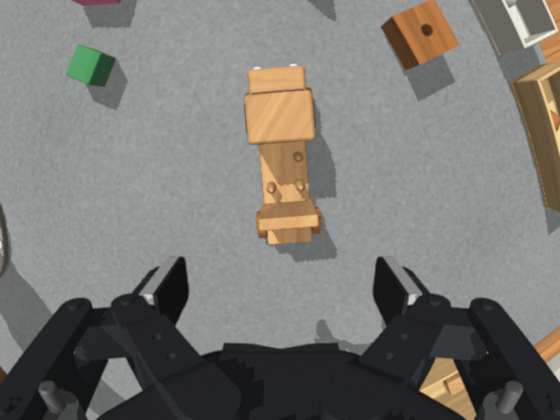

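The wrist view shows the truck upright in the image. The cab is at (280,115), and stud tops are at about (271,187), (299,185) and (298,157), which matches the L, so truck x points up the image. I'll take one closer look for precision.

>>> {"api": "apply_moves", "payload": {
  "rows": [
    [[0.15,0,0.2],[0,0,0]],
    [[0.2,0,0.36],[0,0,0]],
    [[0.2,0,0.4],[0,0,0]],
    [[0.2,0,0.4],[0,0,0]],
    [[0.2,0,0.4],[0,0,0]]
  ]
}}

```text
clock: 2.2
tcp_pos: [0.5453, -0.1856, 0.1581]
orientation: [2.721, 1.565, 0.002]
contact_force: [0.7, -0.0, 0.4]
grip_width: 0.0853
gripper_force: 0.0
```

```bash
python3 - <<'E'
from h import *
where(); d=snap('wrist','w_truck2')
a=cv2.imread('pics/w_truck2.png'); c=a[110:310,180:380]
cv2.imwrite('pics/w_truck2c.png',cv2.resize(c,(600,600),interpolation=cv2.INTER_CUBIC))
E
```

```text
t 2.2 tcp [ 0.5453 -0.1856  0.1581] psi 59.82 tilt 0.17 q [ 0.47  0.45 -0.32  1.87  0.18  0.85 -0.47] F [ 0.7 -0.   0.4] w 0.0853 g 0.0
```

View pics/w_truck2c.png

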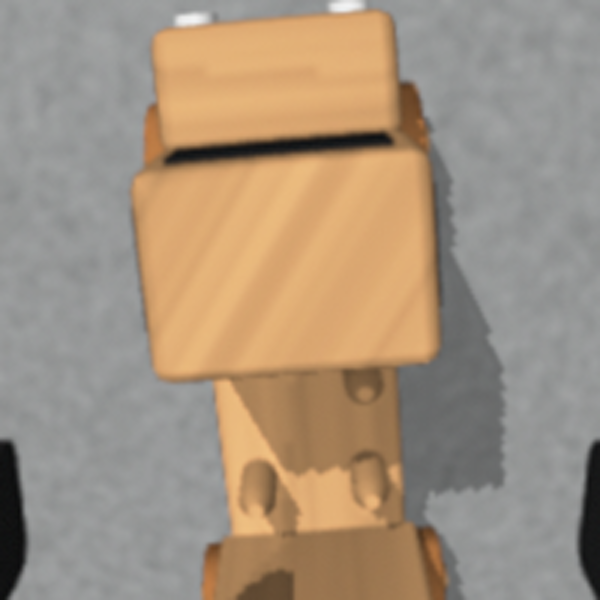

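The crop shows three studs leaning down the image, since the camera looks back from above the cab. Tips are at crop pixels of about (257,505), (372,498) and (366,391). Now I'll cast rays.

```bash
python3 - <<'E'
from h import *
d=load('w_truck2')
P=[onz(d,180+x/3,110+y/3,z,True) for x,y,z in [(257,504,.051),(372,497,.051),(366,390,.051)]]
B=[onz(d,180+x/3,110+y/3,.03,True) for x,y in [(260,467),(365,460)]]
P=np.array(P);print(P.round(4),np.array(B).round(4))
L=np.array([[-15,15],[-15,-15],[15,-15]])/1000
def fit(P,L):
    p=P[:,:2]-P[:,:2].mean(0); l=L-L.mean(0)
    th=np.arctan2((l[:,0]*p[:,1]-l[:,1]*p[:,0]).sum(),(l*p).sum())
    M=np.array([[np.cos(th),-np.sin(th)],[np.sin(th),np.cos(th)]])
    return np.degrees(th),P[:,:2].mean(0)-M@L.mean(0),(p-l@M.T)
th,c,r=fit(P,L);print('truck',th,c,r.round(4))
# cab top corners (z=.09) and bed edges in image for yaw
for n,x1,y1,x2,y2,z in [('cab right',428,150,438,350,.089),('cab left',135,180,157,370,.089),('bed left',218,390,232,530,.03),('bed right',399,390,403,520,.03),('cab rear',165,380,430,363,.089)]:
    a=onz(d,180+x1/3,110+y1/3,z,True);b=onz(d,180+x2/3,110+y2/3,z,True)
    print(n,a.round(4),b.round(4),np.degrees(np.arctan2(*(a-b)[[1,0]])))
plan([.55,0.,.256],75)
E
```

```text
[[ 0.5101 -0.2239  0.051 ]
 [ 0.5367 -0.2372  0.051 ]
 [ 0.5497 -0.2104  0.051 ]] [[ 0.5105 -0.2233  0.03  ]
 [ 0.5366 -0.2362  0.03  ]]
truck 63.75760820344017 [ 0.52990396 -0.21713741] [[ 0.0003  0.0001]
 [-0.      0.0001]
 [-0.0003 -0.0001]]
cab right [ 0.5891 -0.1598  0.089 ] [ 0.5715 -0.1964  0.089 ] 64.32824872228994
cab left [ 0.5372 -0.136   0.089 ] [ 0.5199 -0.1712  0.089 ] 63.89594668688956
bed left [ 0.5126 -0.198   0.03  ] [ 0.4931 -0.2365  0.03  ] 63.20255722408402
bed right [ 0.5547 -0.2227  0.03  ] [ 0.5368 -0.2585  0.03  ] 63.43842609347187
cab rear [ 0.5202 -0.1739  0.089 ] [ 0.5687 -0.1981  0.089 ] 153.54654728118643
shift [ 0.6506 -0.3554 -0.3926] turn [ 0.001   0.0001 -0.0843] rows>= 4.0 2.0
```

Truck yaw is 63.7° and bed centre is (0.530,-0.217), with stud residuals under 0.4 mm. On to the rack.

>>> {"api": "apply_moves", "payload": {
  "rows": [
    [[0.15,-0.1,-0.15],[0,0,-0.02]],
    [[0.3,-0.2,-0.25],[0,0,-0.05]],
    [[0.52,-0.3,-0.25],[0,0,-0.075]],
    [[0.72,-0.42,-0.25],[0,0,-0.075]],
    [[0.93,-0.53,-0.25],[0,0,-0.075]],
    [[1,-0.6,-0.25],[0,0,-0.075]],
    [[1,-0.6,-0.25],[0,0,-0.075]]
  ]
}}

```text
clock: 3.12
tcp_pos: [0.5401, 0.1097, 0.2202]
orientation: [2.514, 1.883, 0.003]
contact_force: [-0.8, -0.5, -0.9]
grip_width: 0.0854
gripper_force: 0.0
```

```bash
python3 - <<'E'
from h import *
where(); plan([.518,.251,.17],73)
E
```

```text
t 3.12 tcp [0.5401 0.1097 0.2202] psi 73.66 tilt 0.13 q [ 0.09  0.36 -0.49  1.87  0.2   0.97 -0.78] F [-0.8 -0.5 -0.9] w 0.0854 g 0.0
shift [ 0.5173 -0.2444  0.2009] turn [ 0.0006 -0.0004  0.0036] rows>= 3.0 1.0
```

>>> {"api": "apply_moves", "payload": {
  "rows": [
    [[0.2,-0.1,0.05],[0,0,0]],
    [[0.4,-0.18,0.12],[0,0,0]],
    [[0.51,-0.24,0.2],[0,0,0.003]],
    [[0.51,-0.24,0.2],[0,0,0.003]],
    [[0.51,-0.24,0.2],[0,0,0.003]]
  ]
}}

```text
clock: 3.75
tcp_pos: [0.5204, 0.2445, 0.1693]
orientation: [2.528, 1.862, 0.0]
contact_force: [0.7, 0.1, 0.9]
grip_width: 0.0855
gripper_force: 0.0
```

```bash
python3 - <<'E'
from h import *
where(); d=snap('wrist','w_rack')
a=cv2.imread('pics/w_rack.png'); c=a[110:310,180:380]
cv2.imwrite('pics/w_rackc.png',cv2.resize(c,(600,600),interpolation=cv2.INTER_CUBIC))
h=cv2.cvtColor(a,cv2.COLOR_BGR2HSV)
m=(h[...,2]<70).astype(np.uint8)
n,l,s,c=cv2.connectedComponentsWithStats(m)
for i in range(1,n):
    if 30<s[i,4]<800: print(s[i],c[i].round(1))
E
```

```text
t 3.75 tcp [0.5204 0.2445 0.1693] psi 72.74 tilt 0.1 q [-0.16  0.46 -0.5   1.85  0.28  0.9  -1.09] F [0.7 0.1 0.9] w 0.0855 g 0.0
[241  70  11  10  51] [244.4  73.3]
```

View pics/w_rackc.png

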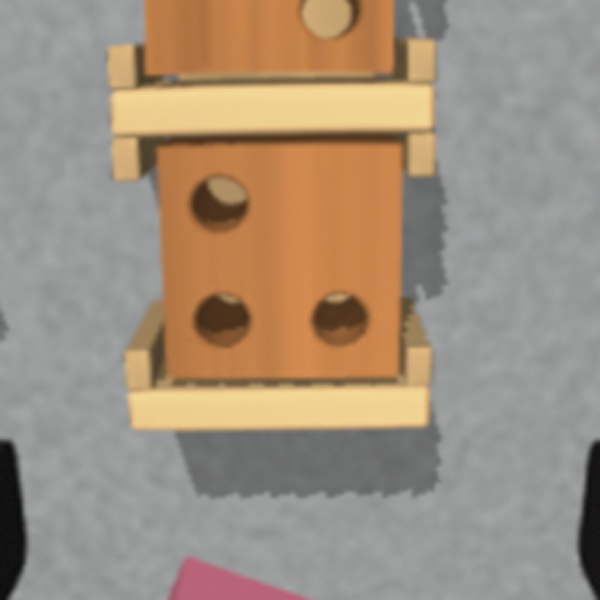

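The three-hole block's holes are at crop pixels (219,204), (222,320) for the corner, and (340,319). The grip faces left and right are free through the notches.

```bash
cat >> h.py <<'E'
def fit(P,L):
    P=np.asarray(P); p=P[:,:2]-P[:,:2].mean(0); l=L-L.mean(0)
    th=np.arctan2((l[:,0]*p[:,1]-l[:,1]*p[:,0]).sum(),(l*p).sum())
    M=np.array([[np.cos(th),-np.sin(th)],[np.sin(th),np.cos(th)]])
    return np.degrees(th).round(2),(P[:,:2].mean(0)-M@L.mean(0)).round(4),(p-l@M.T).round(4)
L3=np.array([[-15,15],[-15,-15],[15,-15]])/1000
E
python3 - <<'E'
from h import *
d=load('w_rack'); Q=lambda x,y:onz(d,180+x/3,110+y/3,.05,True)
print(fit([Q(219,203.5),Q(222,319.5),Q(340,318.5)],L3))
C=np.array([Q(158,145),Q(165,376),Q(400,376),Q(404,143)]); print(C.round(4),C.mean(0))
L4=np.array([[-30,30],[-30,-30],[30,-30],[30,30]])/1000
th,c,r=fit(C,L4); print(th,c,r)
plan([c[0],c[1],.080],90+th)
E
```

```text
(np.float64(-16.95), array([0.5186, 0.2558]), array([[ 0.    , -0.0001],
       [ 0.    ,  0.    ],
       [-0.    ,  0.0001]]))
[[0.4989 0.2928 0.05  ]
 [0.4807 0.2357 0.05  ]
 [0.5389 0.2175 0.05  ]
 [0.5564 0.2752 0.05  ]] [0.51875072 0.25530881 0.05      ]
-17.26 [0.5188 0.2553] [[-0.0001 -0.0001]
 [-0.0005  0.0002]
 [ 0.0004 -0.0002]
 [ 0.0001  0.0001]]
shift [ 0.0399 -0.0203  0.358 ] turn [ 0.0006  0.0002 -0.0002] rows>= 2.0 1.0
```

>>> {"api": "apply_moves", "payload": {
  "rows": [
    [[0.02,-0.01,0.1],[0,0,0]],
    [[0.041,-0.02,0.2],[0,0,0]],
    [[0.041,-0.02,0.3],[0,0,0]],
    [[0.041,-0.02,0.4],[0,0,0]],
    [[0.041,-0.02,0.48],[0,0,0]],
    [[0.041,-0.02,0.51],[0,0,0]],
    [[0.041,-0.02,0.51],[0,0,0]],
    [[0.041,-0.02,0.51],[0,0,0]]
  ]
}}

```text
clock: 4.8
tcp_pos: [0.5178, 0.2584, 0.0422]
orientation: [2.527, 1.866, 0.002]
contact_force: [-0.4, -0.3, -0.2]
grip_width: 0.0854
gripper_force: 0.0
```

```bash
python3 - <<'E'
from h import *
where(); plan([.5186,.2556,.041],72.9)
E
```

```text
t 4.8 tcp [0.5178 0.2584 0.0422] psi 72.89 tilt 0.09 q [-0.25  0.64 -0.42  1.91  0.41  0.67 -1.22] F [-0.4 -0.3 -0.2] w 0.0854 g 0.0
shift [-0.0098  0.0062  0.0046] turn [ 0.0004 -0.0003 -0.0001] rows>= 1.0 1.0
```

>>> {"api": "apply_moves", "payload": {
  "rows": [
    [[-0.01,0.006,0.004],[0,0,0]],
    [[-0.01,0.006,0.004],[0,0,0]],
    [[-0.01,0.006,0.004],[0,0,0]]
  ]
}}

```text
clock: 5.18
tcp_pos: [0.518, 0.2553, 0.0405]
orientation: [2.527, 1.866, 0.001]
contact_force: [-0.5, -0.2, 0.4]
grip_width: 0.0852
gripper_force: 0.0
```

>>> {"api": "apply_moves", "payload": {
  "rows": [
    [[0,0,0],[0,0,0]],
    [[0,0,0],[0,0,0]],
    [[0,0,0],[0,0,0]],
    [[0,0,0],[0,0,0]],
    [[0,0,0],[0,0,0]],
    [[0,0,0],[0,0,0]],
    [[0,0,0],[0,0,0]],
    [[0,0,0],[0,0,0]]
  ],
  "jaw": -1,
  "newtons": 40
}}

```text
clock: 6.18
tcp_pos: [0.518, 0.2555, 0.0405]
orientation: [-2.527, -1.866, -0.001]
contact_force: [-0.5, -0.2, 5.1]
grip_width: 0.0596
gripper_force: 44.0
```

```bash
python3 - <<'E'
from h import *
where()
E
```

```text
t 6.17 tcp [0.518  0.2555 0.0405] psi 72.9 tilt 0.02 q [-0.24  0.64 -0.42  1.92  0.41  0.67 -1.21] F [-0.5 -0.2  5.1] w 0.0596 g 44.0
```

Gripped at 59.6 mm. Lifting straight up.

>>> {"api": "apply_moves", "payload": {
  "rows": [
    [[0,0,-0.03],[0,0,0]],
    [[0,0,-0.08],[0,0,0]],
    [[0,0,-0.15],[0,0,0]],
    [[0,0,-0.22],[0,0,0]],
    [[0,0,-0.3],[0,0,0]],
    [[0,0,-0.38],[0,0,0]],
    [[0,0,-0.4],[0,0,0]],
    [[0,0,-0.4],[0,0,0]]
  ]
}}

```text
clock: 7.18
tcp_pos: [0.518, 0.2552, 0.1406]
orientation: [2.527, 1.866, 0.001]
contact_force: [0.1, -0.5, -1.3]
grip_width: 0.0593
gripper_force: 43.4
```

```bash
python3 - <<'E'
from h import *
where(); plan([.52,.0,.14],152)
E
```

```text
t 7.17 tcp [0.518  0.2552 0.1406] psi 72.89 tilt 0.03 q [-0.18  0.5  -0.49  1.87  0.31  0.85 -1.13] F [ 0.1 -0.5 -1.3] w 0.0593 g 43.4
shift [-0.9733  0.308   0.0024] turn [ 2.000e-04  0.000e+00 -4.395e-01] rows>= 5.0 8.0
```

>>> {"api": "apply_moves", "payload": {
  "rows": [
    [[-0.1,0.03,0],[0,0,-0.05]],
    [[-0.22,0.07,0],[0,0,-0.1]],
    [[-0.35,0.11,0],[0,0,-0.155]],
    [[-0.48,0.15,0],[0,0,-0.21]],
    [[-0.61,0.19,0],[0,0,-0.265]],
    [[-0.74,0.23,0],[0,0,-0.32]],
    [[-0.86,0.27,0],[0,0,-0.375]],
    [[-0.94,0.3,0],[0,0,-0.43]],
    [[-0.97,0.308,0],[0,0,-0.44]],
    [[-0.97,0.308,0],[0,0,-0.44]]
  ]
}}

```text
clock: 8.43
tcp_pos: [0.5196, -0.0001, 0.1394]
orientation: [-0.76, -3.046, 0.0]
contact_force: [-0.3, -0.1, -1.6]
grip_width: 0.0596
gripper_force: 43.4
```

```bash
python3 - <<'E'
from h import *
where(); plan([.52,.0,.0355],152)
E
```

```text
t 8.43 tcp [ 5.196e-01 -1.000e-04  1.394e-01] psi 151.98 tilt 0.1 q [ 0.52  0.5  -0.8   1.99  0.47  0.85  0.54] F [-0.3 -0.1 -1.6] w 0.0596 g 43.4
shift [-0.0019  0.0013  0.4157] turn [-0.0002 -0.0005 -0.0001] rows>= 2.0 1.0
```

>>> {"api": "apply_moves", "payload": {
  "rows": [
    [[0,0,0.1],[0,0,0]],
    [[0,0,0.2],[0,0,0]],
    [[0,0,0.3],[0,0,0]],
    [[0,0,0.37],[0,0,0]],
    [[0,0,0.4],[0,0,0]],
    [[0,0,0.41],[0,0,0]],
    [[0,0,0.415],[0,0,0]],
    [[0,0,0.418],[0,0,0]],
    [[0,0,0.418],[0,0,0]]
  ]
}}

```text
clock: 9.55
tcp_pos: [0.5204, 0.0007, 0.0362]
orientation: [0.758, 3.048, 0.0]
contact_force: [0.0, -0.1, -0.5]
grip_width: 0.0592
gripper_force: 43.5
```

>>> {"api": "apply_moves", "payload": {
  "rows": [
    [[0,0,0.004],[0,0,0]],
    [[0,0,0.007],[0,0,0]],
    [[0,0,0.007],[0,0,0]]
  ]
}}

```text
clock: 9.93
tcp_pos: [0.5203, 0.0008, 0.0345]
orientation: [0.757, 3.049, -0.001]
contact_force: [-1.8, -1.4, 4.9]
grip_width: 0.0593
gripper_force: 44.1
```

Touched down with about 5 N. I'll open, lift, then turn by -90° to take the other sides.

>>> {"api": "apply_moves", "payload": {
  "rows": [
    [[0,0,0],[0,0,0]],
    [[0,0,0],[0,0,0]],
    [[0,0,0],[0,0,0]],
    [[0,0,0],[0,0,0]],
    [[0,0,0],[0,0,0]],
    [[0,0,-0.04],[0,0,0]],
    [[0,0,-0.16],[0,0,0]],
    [[0,0,-0.34],[0,0,0]],
    [[0,0,-0.5],[0,0,0]]
  ],
  "jaw": 1
}}

```text
clock: 11.05
tcp_pos: [0.5202, 0.0011, 0.1611]
orientation: [0.757, 3.049, 0.0]
contact_force: [0.2, -1.0, -0.1]
grip_width: 0.0855
gripper_force: 0.0
```

>>> {"api": "apply_moves", "payload": {
  "rows": [
    [[0,0,0],[0,0,0.055]],
    [[0,0,0],[0,0,0.11]],
    [[0,0,0],[0,0,0.165]],
    [[0,0,0],[0,0,0.22]],
    [[0,0,0],[0,0,0.275]],
    [[0,0,0],[0,0,0.33]],
    [[0,0,0],[0,0,0.385]],
    [[0,0,0],[0,0,0.44]],
    [[0,0,0],[0,0,0.5]],
    [[0,0,0],[0,0,0.5]]
  ]
}}

```text
clock: 12.3
tcp_pos: [0.5202, 0.0011, 0.1597]
orientation: [2.689, 1.623, 0.001]
contact_force: [-0.1, 0.3, 0.1]
grip_width: 0.0856
gripper_force: 0.0
```

>>> {"api": "apply_moves", "payload": {
  "rows": [
    [[0,0,0],[0,0,0]],
    [[0,0,0],[0,0,0]]
  ]
}}

```text
clock: 12.55
tcp_pos: [0.5202, 0.0008, 0.1592]
orientation: [-2.69, -1.623, -0.0]
contact_force: [0.7, 0.9, 0.9]
grip_width: 0.0857
gripper_force: 0.0
```

```bash
python3 - <<'E'
from h import *
where(); d=snap('wrist','w_free')
a=cv2.imread('pics/w_free.png'); c=a[110:310,180:380]
cv2.imwrite('pics/w_freec.png',cv2.resize(c,(600,600),interpolation=cv2.INTER_CUBIC))
E
```

```text
t 12.55 tcp [0.5202 0.0008 0.1592] psi 62.21 tilt 0.01 q [ 0.26  0.39 -0.47  1.99  0.23  0.82 -0.82] F [0.7 0.9 0.9] w 0.0857 g 0.0
```

View pics/w_freec.png

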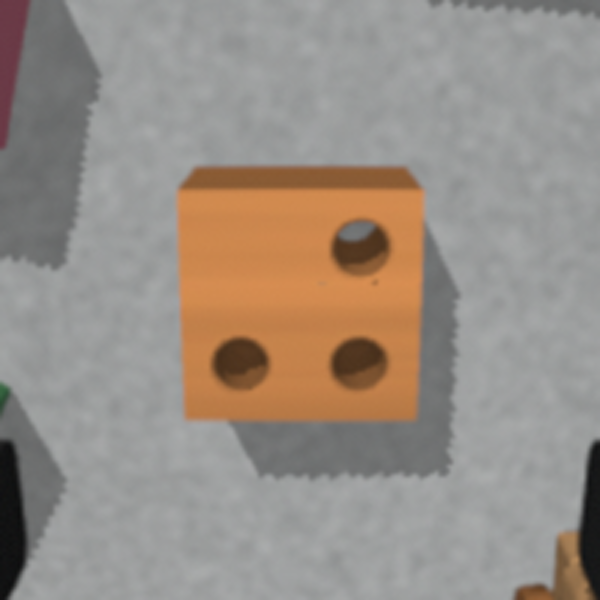

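The block stands on the free spot, with holes at crop pixels (361,247), (358,363) for the corner, and (241,363). That is the same L orientation as the studs.

```bash
python3 - <<'E'
from h import *
d=load('w_free'); Q=lambda x,y:onz(d,180+x/3,110+y/3,.044,True)
th,c,r=fit([Q(241,362.5),Q(358.5,362.5),Q(361,246.5)],L3); print(th,c,r)
C=np.array([Q(179,189),Q(186,420),Q(417,419),Q(422,188)])
L4=np.array([[30,30],[-30,30],[-30,-30],[30,-30]])/1000
print(fit(C,L4))
plan([c[0],c[1],.036],th)
E
```

```text
62.08 [0.52   0.0012] [[ 0.0002 -0.0001]
 [-0.0001  0.0001]
 [-0.     -0.    ]]
(np.float64(62.32), array([5.2e-01, 5.0e-04]), array([[ 0.0006, -0.0002],
       [ 0.0001, -0.0001],
       [-0.0001,  0.    ],
       [-0.0005,  0.0003]]))
shift [ 0.0011 -0.0014  0.4924] turn [-0.     -0.      0.0006] rows>= 2.0 1.0
```

>>> {"api": "apply_moves", "payload": {
  "rows": [
    [[0,-0.001,0.12],[0,0,0]],
    [[0,-0.001,0.24],[0,0,0]],
    [[0,-0.001,0.35],[0,0,0]],
    [[0,-0.001,0.43],[0,0,0]],
    [[0,-0.001,0.48],[0,0,0]],
    [[0,-0.001,0.49],[0,0,0]],
    [[0,-0.001,0.49],[0,0,0]]
  ]
}}

```text
clock: 13.48
tcp_pos: [0.5203, 0.0011, 0.037]
orientation: [2.691, 1.62, 0.001]
contact_force: [-0.0, 0.5, 1.2]
grip_width: 0.0855
gripper_force: 0.0
```

>>> {"api": "apply_moves", "payload": {
  "rows": [
    [[0,0,0],[0,0,0]],
    [[0,0,0],[0,0,0]],
    [[0,0,0],[0,0,0]],
    [[0,0,0],[0,0,0]],
    [[0,0,0],[0,0,0]],
    [[0,0,0],[0,0,0]],
    [[0,0,0],[0,0,0]],
    [[0,0,0],[0,0,0]]
  ],
  "jaw": -1,
  "newtons": 40
}}

```text
clock: 14.48
tcp_pos: [0.5206, 0.001, 0.0374]
orientation: [2.691, 1.62, 0.002]
contact_force: [-1.3, -0.0, 5.6]
grip_width: 0.0596
gripper_force: 43.8
```

>>> {"api": "apply_moves", "payload": {
  "rows": [
    [[0,0,-0.03],[0,0,0]],
    [[0,0,-0.1],[0,0,0]],
    [[0,0,-0.22],[0,0,0]],
    [[0,0,-0.36],[0,0,0]],
    [[0,0,-0.5],[0,0,0]],
    [[0,0,-0.52],[0,0,0]],
    [[0,0,-0.52],[0,0,0]]
  ]
}}

```text
clock: 15.35
tcp_pos: [0.5197, 0.0008, 0.1668]
orientation: [2.691, 1.62, 0.0]
contact_force: [-0.2, 0.7, -1.2]
grip_width: 0.0594
gripper_force: 43.6
```

```bash
python3 - <<'E'
from h import *
where(); plan([.5299,-.2171,.165],63.8)
E
```

```text
t 15.35 tcp [0.5197 0.0008 0.1668] psi 62.09 tilt 0.03 q [ 0.27  0.38 -0.48  1.98  0.23  0.83 -0.82] F [-0.2  0.7 -1.2] w 0.0594 g 43.6
shift [-0.7511  0.4439  0.0075] turn [ 0.0002  0.     -0.0095] rows>= 4.0 1.0
```

>>> {"api": "apply_moves", "payload": {
  "rows": [
    [[-0.1,0.06,0],[0,0,0]],
    [[-0.27,0.16,0],[0,0,-0.005]],
    [[-0.45,0.27,0],[0,0,-0.009]],
    [[-0.62,0.37,0],[0,0,-0.009]],
    [[-0.72,0.43,0],[0,0,-0.009]],
    [[-0.75,0.444,0],[0,0,-0.009]],
    [[-0.75,0.444,0],[0,0,-0.009]],
    [[-0.75,0.444,0],[0,0,-0.009]]
  ]
}}

```text
clock: 16.35
tcp_pos: [0.5304, -0.2146, 0.1662]
orientation: [-2.665, -1.661, -0.0]
contact_force: [1.2, 0.1, -0.8]
grip_width: 0.0595
gripper_force: 43.5
```

```bash
python3 - <<'E'
from h import *
where(); plan([.5299,-.2171,.10],63.8); d=snap('wrist','w_over')
a=cv2.imread('pics/w_over.png'); c=a[60:310,155:405]
cv2.imwrite('pics/w_overc.png',cv2.resize(c,(600,600),interpolation=cv2.INTER_CUBIC))
E
```

```text
t 16.35 tcp [ 0.5304 -0.2146  0.1662] psi 63.87 tilt 0.07 q [ 0.6   0.44 -0.41  1.87  0.22  0.88 -0.38] F [ 1.2  0.1 -0.8] w 0.0595 g 43.5
shift [-0.0101  0.0031  0.2649] turn [-0.0003 -0.0002  0.0004] rows>= 2.0 1.0
```

View pics/w_overc.png

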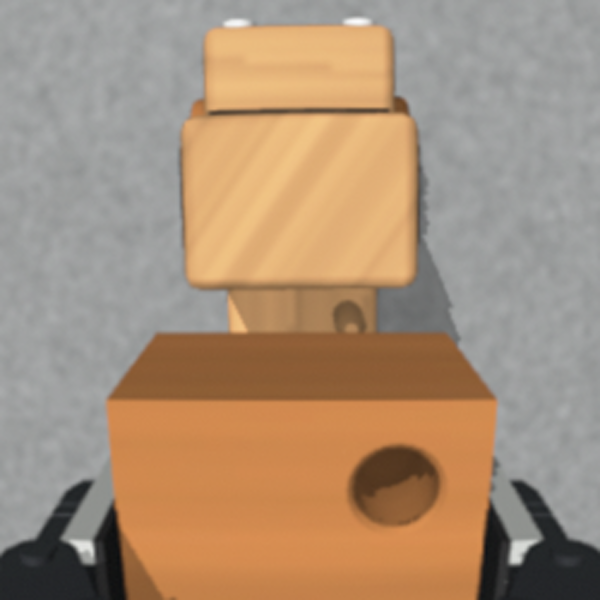

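The held block is square to the truck; the cab is centred at crop column 300 and the block at 302, the hole is at (396,485) and the front stud at (349,318). I'll check the hole against the stud target numerically.

```bash
python3 - <<'E'
from h import *
d=load('w_over'); Q=lambda x,y,z:onz(d,155+x/2.4,60+y/2.4,z,True)
o,t,M=state()
t=np.array([.5304,-.2146,.1662])
rot=lambda v:np.array([[np.cos(1.1136),np.sin(1.1136)],[-np.sin(1.1136),np.cos(1.1136)]])@v
h=Q(396,484,.1728); print('hole in tool/truck axes rel TCP',rot(h[:2]-t[:2]), 'want .015,-.015')
for x,y in [(107,400),(496,400)]: print('top front corner',rot(Q(x,y,.1728)[:2]-t[:2]))
for x,y in [(187,285),(413,284)]: print('cab rear in bed frame',rot(Q(x,y,.089)[:2]-[.5299,-.2171]))
s=Q(352,327,.051); print('stud',rot(s[:2]-[.5299,-.2171]))
E
```

```text
hole in tool/truck axes rel TCP [ 0.01541287 -0.01497684] want .015,-.015
top front corner [0.02922406 0.02953337]
top front corner [ 0.02917483 -0.0299485 ]
cab rear in bed frame [0.03454461 0.02968268]
cab rear in bed frame [ 0.03473838 -0.02786639]
stud [ 0.01459512 -0.01490293]
```

>>> {"api": "apply_moves", "payload": {
  "rows": [
    [[-0.005,0.002,0.07],[0,0,0]],
    [[-0.01,0.003,0.15],[0,0,0]],
    [[-0.01,0.003,0.22],[0,0,0]],
    [[-0.01,0.003,0.265],[0,0,0]],
    [[-0.01,0.003,0.265],[0,0,0]],
    [[-0.01,0.003,0.265],[0,0,0]]
  ]
}}

```text
clock: 17.15
tcp_pos: [0.5303, -0.2193, 0.1007]
orientation: [2.668, 1.658, 0.001]
contact_force: [0.1, -0.4, -1.1]
grip_width: 0.0597
gripper_force: 43.5
```

```bash
python3 - <<'E'
from h import *
where(); plan([.5299,-.2171,.0675],63.8)
E
```

```text
t 17.15 tcp [ 0.5303 -0.2193  0.1007] psi 63.72 tilt 0.05 q [ 0.57  0.53 -0.38  1.91  0.28  0.75 -0.42] F [ 0.1 -0.4 -1.1] w 0.0597 g 43.5
shift [ 0.007  -0.0056  0.1329] turn [ 0.0003 -0.0001 -0.0004] rows>= 1.0 1.0
```

>>> {"api": "apply_moves", "payload": {
  "rows": [
    [[0.007,-0.005,0],[0,0,0]],
    [[0.007,-0.005,0],[0,0,0]],
    [[0.007,-0.005,0],[0,0,0]],
    [[0.007,-0.005,0],[0,0,0]]
  ]
}}

```text
clock: 17.65
tcp_pos: [0.5296, -0.2172, 0.1004]
orientation: [2.668, 1.658, 0.0]
contact_force: [-0.0, 0.5, -1.7]
grip_width: 0.0594
gripper_force: 43.5
```

```bash
python3 - <<'E'
from h import *
where(); plan([.5299,-.2171,.0675],63.8)
E
```

```text
t 17.65 tcp [ 0.5296 -0.2172  0.1004] psi 63.71 tilt 0.01 q [ 0.57  0.53 -0.38  1.91  0.28  0.75 -0.42] F [-0.   0.5 -1.7] w 0.0594 g 43.5
shift [0.001  0.001  0.1317] turn [ 0.0001  0.     -0.0005] rows>= 1.0 1.0
```

On target. Lowering slowly onto the studs.

>>> {"api": "apply_moves", "payload": {
  "rows": [
    [[0,0,0.02],[0,0,0]],
    [[0,0,0.035],[0,0,0]],
    [[0,0,0.05],[0,0,0]],
    [[0,0,0.065],[0,0,0]],
    [[0,0,0.075],[0,0,0]],
    [[0,0,0.075],[0,0,0]]
  ]
}}

```text
clock: 18.4
tcp_pos: [0.5294, -0.2171, 0.0813]
orientation: [-2.668, -1.658, 0.0]
contact_force: [-0.2, -0.6, -1.6]
grip_width: 0.0593
gripper_force: 43.5
```

>>> {"api": "apply_moves", "payload": {
  "rows": [
    [[0,0,0.012],[0,0,0]],
    [[0,0,0.024],[0,0,0]],
    [[0,0,0.036],[0,0,0]],
    [[0,0,0.046],[0,0,0]],
    [[0,0,0.05],[0,0,0]],
    [[0,0,0.05],[0,0,0]]
  ]
}}

```text
clock: 19.15
tcp_pos: [0.5295, -0.2171, 0.069]
orientation: [-2.668, -1.658, 0.0]
contact_force: [0.3, 0.3, -0.9]
grip_width: 0.0594
gripper_force: 43.5
```

>>> {"api": "apply_moves", "payload": {
  "rows": [
    [[0,0,0.003],[0,0,0]],
    [[0,0,0.006],[0,0,0]],
    [[0,0,0.008],[0,0,0]],
    [[0,0,0.008],[0,0,0]]
  ]
}}

```text
clock: 19.65
tcp_pos: [0.5296, -0.2172, 0.0674]
orientation: [2.668, 1.658, -0.0]
contact_force: [-2.4, 0.1, 4.3]
grip_width: 0.0593
gripper_force: 44.0
```

Contact came at the expected height, with the underside at 30 mm. Releasing and rising straight up.

>>> {"api": "apply_moves", "payload": {
  "rows": [
    [[0,0,0],[0,0,0]],
    [[0,0,0],[0,0,0]],
    [[0,0,0],[0,0,0]],
    [[0,0,0],[0,0,0]],
    [[0,0,0],[0,0,0]],
    [[0,0,-0.04],[0,0,0]],
    [[0,0,-0.14],[0,0,0]],
    [[0,0,-0.3],[0,0,0]],
    [[0,0,-0.42],[0,0,0]],
    [[0,0,-0.42],[0,0,0]]
  ],
  "jaw": 1
}}

```text
clock: 20.9
tcp_pos: [0.5313, -0.2176, 0.1753]
orientation: [2.664, 1.656, 0.005]
contact_force: [-0.2, 0.3, -0.9]
grip_width: 0.0855
gripper_force: 0.0
```

```bash
python3 - <<'E'
from h import *
where(); d=snap('wrist','w_end'); e=snap('scene','s_end')
a=cv2.imread('pics/w_end.png')[60:310,155:405]; b=cv2.imread('pics/s_end.png')[130:230,170:290]
o=np.zeros((420,800,3),np.uint8); o[:400,:400]=cv2.resize(a,(400,400)); o[:330,402:798]=cv2.resize(b,(396,330),interpolation=cv2.INTER_CUBIC)
cv2.imwrite('pics/end.png',o)
E
```

```text
t 20.9 tcp [ 0.5313 -0.2176  0.1753] psi 63.71 tilt 0.33 q [ 0.6   0.43 -0.41  1.86  0.22  0.89 -0.37] F [-0.2  0.3 -0.9] w 0.0855 g 0.0
```

View pics/end.png

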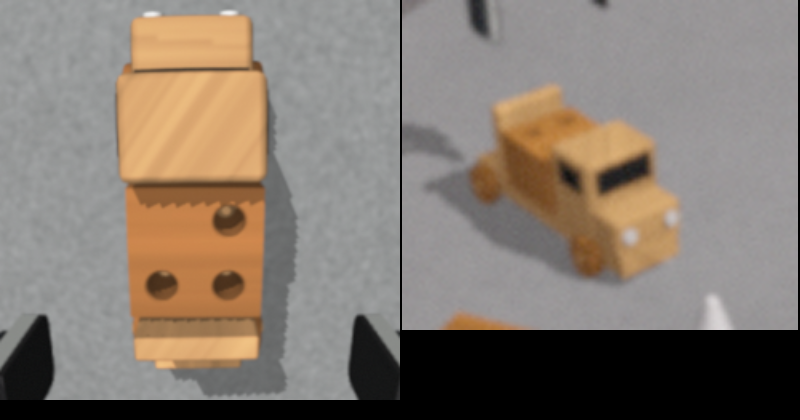

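The block sits flat between cab and tailboard. Stud tips show in its holes at (229,218), (228,284) and (161,284), and the gripper is clear.

```bash
python3 -c "
from bench import job
print(job.hand_in())"
```

```text
the job is handed in; nothing more can be done
None
```

The three-hole walnut block is on the truck, flat on the bed with all three studs in its holes and the gripper clear; I handed the job in at about 21 s (no verdict was shown).

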